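Park the loaded clay beater heavy end down

TASK

One end of the square beater bar is loaded with lead, though both ends look alike. Lift the bar by its middle to find out which end is the heavy one, then lay it straight along a slope of the V-shaped rest with the heavy end down, against the ledge, and let go; use whichever slope suits (the wrong way round it tips off over the top). Leave the other things on the bench where they are.

Things in the scene. Friction and masses are not known exactly. Their poses are not given: they have to be found in the camera images.
- beater: Square hardwood bar, 34 x 34 mm and 170 mm long, a thin dark band and a 12 mm steel cap at each end, both ends alike. Starts lying across in front of the robot. Origin at the bar's middle, 17 mm above what it lies on; y along its length, z up at the start. About 0.4 kg; a hidden lead slug held in one end (+y or -y, random) puts the centre of mass 30 to 40 mm from the middle.
- rest: V-shaped plywood rest, fixed: 80 mm wide (x), 215 mm long (y), 51 mm high at its outer ends, whence two 25 degree slopes fall to the middle, each with a dark ledge at its foot. Origin under its middle, on the bench; y to the robot's left, z up. The bar's upper half overhangs the outer end: it stays if the heavy end is down, else it tips off outwards.
- slope_left: Slope on the rest's +y side. Origin on its surface at its foot, where it meets the ledge, midway across. y runs UP the slope (outwards), z out of the surface, x across. The surface is 80 mm wide and 88 mm long; the ledge is square to it, 16 mm high, from y = -6 to 0 mm. A bar lying against the ledge has its middle at (0, 85, 17) mm here.
- slope_right: Slope on the rest's -y side, the mirror image. Origin on its surface at its foot, at the ledge, midway across. y runs DOWN the slope (inwards), so the surface runs from y = 0 to -88 mm; z out of the surface, x across. The ledge is 16 mm high, from y = 0 to 6 mm. A bar lying against the ledge has its middle at (0, -85, 17) mm here.
- batten: Bystander: thin pale wooden batten, 260 x 30 x 12 mm, lying flat, pointing away from the robot, to the robot's right. Origin under its centre. Not to be moved.
- medallion: Bystander: white plaster medallion, 110 mm across, about 26 mm high, lying to the robot's left. Origin under its centre. Not to be moved.
- tool_jar: Bystander: terracotta jar, 80 mm across, 100 mm high, with modelling tools standing in it up to 190 mm high, to the left, beyond the medallion. Origin under its centre. Not to be moved.
Mind the look-alikes: they are no part of the job. Of the things that look like the beater, the largest one is meant.

How it is judged:
By the outcome, as a careful person would: the job done as asked, in the order asked, and still so for the second after the job is handed in, with the robot touching nothing.
It also fails if it takes over 35 s, if anything falls off the work surface, if the arm or the gripper's body presses on something with over 40 N, if the wrist force passes 120 N, or if a joint passes its speed limit or range.

ROBOT

A 6-joint arm with a two-finger parallel gripper is mounted at the origin on the work surface. World frame = base frame: x ahead of the robot, y to its left, z up, the work surface at z = 0. Lengths are in m, angles in rad, forces in N, time in s.
With the tool pointing down it reaches from about 0.375 to 0.9 m from the base axis. Payload 3.1 kg.
Tool frame: the origin (TCP) lies midway between the tips of the shut fingers; the grasp point (between the pads) lies manip.hold_point_z behind it (manip.hold_point_z is the distance from the TCP to the grasp point, in m); z points along the fingers, y is the direction in which the jaws open and shut (so a half turn about z gives the same grasp; the last joint's range is limited). The gripper opens to 85 mm and grips with 20 to 120 N. Pads are 22 mm wide; open, the fingers measure 114 mm over their backs; the gripper's body (76 mm by 85 mm) begins 54 mm behind the grasp point. The pads swing forward as they close: fully open they stand 13 mm farther back than shut.
Start: joints at [1.006, 0.527, 1.433, -0, 1.181, -0.178], TCP at [0.235, 0.579, 0.231] pointing down, gripper open.
Joint ranges: [-3.08, 3.08], [-0.75, 2.2], [0.22, 2.44], [-1.43, 4.57], [0, 2.65], [-2.85, 2.85]. Speed limits (rad/s): [2.79, 2.79, 3.14, 3.14, 3.14, 3.14].

INTERFACE

Orientations are given as a unit quaternion [x, y, z, w].
In Python, from station import manip, snapshot, workorder, models gives the robot as it stands.
- The arm moves only by the tool jog_arm, never from a script. Its argument "commands" is a list of rows, each a list of 5 numbers: the opening in per cent of the stroke, from 0 (shut) to 100 (fully open), then the shift along the world's x, y, z in cm, then the turn about the world's z in rad. A call has 1 to 8 rows; each row shifts and turns the pose as measured when the row begins; what a row does not reach is not made up. A row lasts 1/12 s, in which the tool goes at most 41.7 mm and 7.16 degrees, less where a joint would pass 70% of its speed; a pose out of reach is approached as far as the arm can. A call with a gripper value outside its range is refused whole. The fingers move at their own pace and stop on an object; "squeeze" is the grip in N (left out, the last holds). Time passes only in rows, so rows that do not move let the fingers close. It gives the time, the measured TCP pose, the force and the opening at its end, in the units of the state.
- manip.sense(): the state, without advancing time (a new reading comes with each control period).
- snapshot(name): name is "scene" or "top"; returns a dict with "image" (420x560x3 uint8, red, green, blue), "intrinsics" (3x3 intrinsics, pixels), "extrinsics" (4x4, takes a point from camera to world coordinates). Camera axes: x right, y down, z forward; pixel columns grow to the right and rows downward; lengths in m; the calibration is good to about 2 mm. A picture is of the moment at which its call begins. There is no depth.
- workorder.sign_off(): hands the job in, once; it reports no verdict.
Trained networks look in a picture, given as the dict that the camera call returned (one of the last four; its "shot" number tells which), for a name from the list of things; names that differ only in an ending like _2 or _b are one class to them, and where a whole thing is asked for, a point or a joint stands for the part that bears it (a point fixed in the world has none). Each returns a list of dicts, best first, with "score" (0 to 1); they miss things now and then, are a little off and sometimes report something else, mostly with a low value. They report only what shows in the picture. A call takes as long as a camera call. They do not tell look-alikes from the thing itself.
- models.find_in(picture, name): "centre" ([x, y, z] in m, in world coordinates, good to about 4 mm: the middle of the surface that is visible of it).
- models.pinpoint(picture, name): "centre" ([x, y, z] in m, in world coordinates, good to about 4 mm: a listed point, or the origin of a listed thing).
The state is a dict: "t": time; "q": joint angles; "qd": joint speeds; "tau": joint torques, N m; "tcp_pos": TCP position; "tool_rot": TCP orientation; "force": force on the tool from outside, world axes, zero at the start; "ft_torque": the same for the moment, N m; "finger_gap": opening from 0.0 (shut) to 1.0 (fully open).
Only numpy, scipy, OpenCV 4.12 (cv2) and the standard library are available. Lean on these libraries where they do the work, as an engineer would, in place of code of your own. Each camera call takes 0.05 s, during which the arm holds its last target. There are 200 camera calls.

## Working session

There is one attempt and no reset: what is moved stays moved. The work goes in short steps, Python scripts to look and compute and a tool call to move; the robot and the scene stay as the last step left them, time stands still between calls to the robot, and variables do not carry over. Pictures are saved under pics/ and viewed, about 8 in all and at most 12, crops included, and the job is handed in when it is done.

Besides the shell and the picture viewer there is one more tool, called after ">>>" as name(argument=value, ...) on one line, values as JSON. jog_arm: Moves the arm, as the interface text tells. Its arguments: {"type":"object","properties":{"commands":{"type":"array","items":{"type":"array","items":{"type":"number"}}},"squeeze":{"type":"number"}},"required":["commands"]}

```bash
mkdir -p pics; cat > h.py <<'E'
from station import manip, snapshot, workorder, models
import cv2, numpy as np
def save(p,n): cv2.imwrite('pics/'+n, p['image'][:,:,::-1])
def px(p,w):
    E=np.linalg.inv(p['extrinsics']); c=E[:3,:3]@np.array(w)+E[:3,3]; u=np.array(p['intrinsics'])@c; return u[:2]/u[2]
def w(p,u,z):
    E=np.array(p['extrinsics']); d=E[:3,:3]@np.linalg.inv(p['intrinsics'])@np.array([u[0],u[1],1]); o=E[:3,3]; return o+d*(z-o[2])/d[2]
E
python3 - <<'E'
from h import *
s=manip.sense(); print(s, manip.hold_point_z)
for n in ['top','scene']:
    p=snapshot(n); save(p,n+'1.png')
    print(n, np.round(p['extrinsics'],3).tolist())
    for k in ['beater','rest','slope_left','slope_right','batten','medallion','tool_jar']:
        for f in (models.find_in,models.pinpoint):
            for r in f(p,k)[:3]: print(k,f.__name__,np.round(r['centre'],3),round(r['score'],2),px(p,r['centre']).round())
t=[cv2.imread('pics/top1.png'),cv2.imread('pics/scene1.png')]
E
```

```text
{'t': 0.0, 'q': array([ 1.00649664e+00,  5.28468432e-01,  1.43390695e+00,  2.25799158e-05,
        1.18139100e+00, -1.78523092e-01]), 'qd': array([-3.47273065e-05, -7.82721639e-04, -9.33050748e-04, -1.82661325e-03,
       -1.81080764e-04, -1.79706161e-03]), 'tau': array([ 8.19490706e-04, -4.42354417e+01, -1.78026491e+01, -2.58733771e-04,
        8.53881327e-03,  1.46514361e-05]), 'tcp_pos': array([0.23476586, 0.57846062, 0.23033075]), 'tool_rot': array([ 1.91698527e-01,  9.81453256e-01, -1.00896951e-03, -4.04185287e-04]), 'force': array([-0.3773514 ,  0.45522392,  0.27094982]), 'ft_torque': array([-0.01823462, -0.01652656,  0.01726304]), 'finger_gap': 1.0016456805334353} 0.0187
top [[-0.007, -0.999, 0.042, 0.412], [-1.0, 0.007, 0.002, -0.007], [-0.002, -0.042, -0.999, 1.168], [0.0, 0.0, 0.0, 1.0]]
beater call [ 0.434 -0.067  0.032] 0.98 [297. 213.]
beater call [ 0.291 -0.175  0.024] 0.85 [336. 265.]
beater call [0.382 0.131 0.026] 0.56 [224. 232.]
beater call [ 0.292 -0.18   0.014] 0.87 [338. 264.]
beater call [ 0.433 -0.064  0.015] 0.79 [295. 213.]
beater call [ 0.636 -0.09   0.016]
[... 1122 characters left out ...]
54. 256.]
rest call [ 0.645 -0.128  0.027] 0.22 [227. 255.]
rest call [ 0.633 -0.063  0.001] 0.96 [255. 258.]
slope_left call [ 0.627 -0.013  0.028] 0.75 [275. 251.]
slope_left call [0.604 0.358 0.079] 0.69 [431. 240.]
slope_left call [ 0.628 -0.045  0.012] 0.93 [262. 255.]
slope_right call [ 0.646 -0.126  0.029] 0.84 [228. 255.]
slope_right call [ 0.637 -0.092  0.013] 0.88 [243. 256.]
batten call [ 0.46  -0.348  0.01 ] 0.61 [156. 196.]
batten call [ 0.442 -0.35   0.   ] 0.78 [157. 193.]
medallion call [0.442 0.341 0.014] 0.8 [414. 203.]
medallion call [ 0.434  0.346 -0.003] 0.72 [414. 205.]
tool_jar call [0.603 0.359 0.078] 0.73 [431. 240.]
tool_jar call [0.583 0.367 0.001] 0.77 [427. 251.]
```

View pics/top1.png

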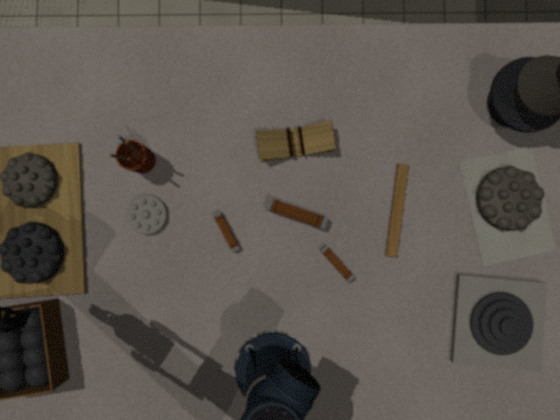

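View pics/scene1.png

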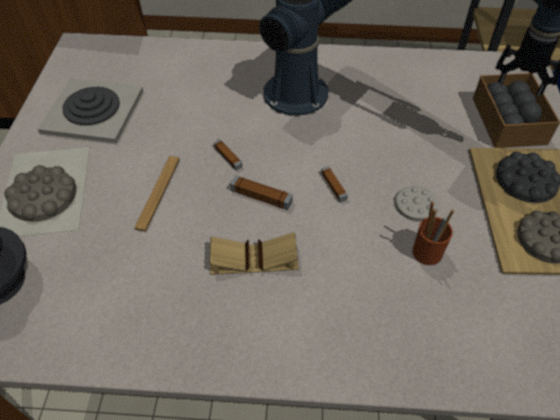

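Candidates for the beater in the top view are the bars at (297,213), (337,263) and (227,231). The bar at (297,213) is clearly the largest, so I choose it and check it, along with the rest's yaw, in one crop.

```bash
python3 - <<'E'
from h import *
p=snapshot('top'); im=p['image'][:,:,::-1]
c=cv2.resize(im[110:240,245:350],None,fx=5,fy=5,interpolation=cv2.INTER_CUBIC)
c=cv2.convertScaleAbs(c,alpha=1.6)
for k in range(250,350,10):cv2.putText(c,str(k),((k-245)*5,10),0,.35,(0,0,255))
for k in range(120,240,10):cv2.putText(c,str(k),(0,(k-110)*5+4),0,.35,(0,0,255))
cv2.imwrite('pics/crop1.png',c)
hsv=cv2.cvtColor(np.ascontiguousarray(im),cv2.COLOR_BGR2HSV)
print(hsv[213,297],hsv[145,275],hsv[180,300])
m=((hsv[:,:,1]>120)).astype(np.uint8); m[:, :260]=0;m[:,335:]=0;m[:190]=0;m[240:]=0
n,l,st,ce=cv2.connectedComponentsWithStats(m); i=1+st[1:,4].argmax(); ys,xs=np.where(l==i)
r=cv2.minAreaRect(np.c_[xs,ys].astype(np.float32)); print(r,st[i])
b=cv2.boxPoints(r); print([w(p,q,.03).round(4).tolist() for q in b], w(p,r[0],.034))
print(px(p,[.432,-.067,.034]), np.array(p['intrinsics'])[0,0])
E
```

```text
[ 17 206  73] [ 21 129  93] [ 15  24 107]
((296.4696044921875, 213.14332580566406), (51.574432373046875, 11.521560668945312), 19.09349250793457) [271 200  52  27 589]
[[0.4413, 0.0046, 0.03], [0.4711, -0.0059, 0.03], [0.424, -0.1388, 0.03], [0.3943, -0.1281, 0.03]] [ 0.43257347 -0.06689053  0.034     ]
[296.51176576 213.35358129] 416.3268640751214
```

View pics/crop1.png

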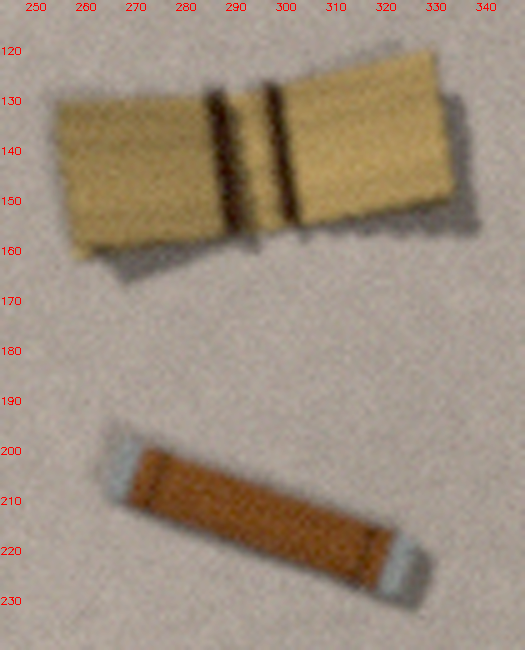

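The top-view crop shows the large bar with its steel caps at about (269,204) and (323,223), so its centre is about (296.5,213) and its yaw about -19.5°. The rest's ledges are at (288,142) and (299,140), and its yaw is about +8.5°. I'll move over the bar now.

>>> jog_arm(commands=[[100,1.16,-3.8,0,-0.1],[100,1.16,-3.8,0,-0.1],[100,1.16,-3.8,0,-0.1],[100,1.16,-3.8,0,-0.1],[100,1.16,-3.8,0,-0.1],[100,1.16,-3.8,0,-0.1],[100,1.16,-3.8,0,-0.1],[100,1.16,-3.8,0,-0.1]], squeeze=60)

```text
t: 2.22
tcp_pos: [0.3285, 0.2725, 0.232]
tool_rot: [0.568, 0.823, 0.006, 0.003]
force: [1.7, 0.2, 0.2]
finger_gap: 0.998
```

```bash
python3 - <<'E'
from h import *
p=snapshot('top')
# rest geometry from crop pixels
q=lambda u,v,z: w(p,(u,v),z)[:2]
ol=[q(254,130,.051),q(258,161,.051)]; orr=[q(330,120,.051),q(333.5,149,.051)]
zl=.010+.0145
il=[q(287.2,128,zl),q(291,157,zl)]; ir=[q(297,127,zl),q(301,154,zl)]
for n,a in zip(['ol','or','il','ir'],[ol,orr,il,ir]): d=a[0]-a[1]; print(n,np.mean(a,0).round(4),np.degrees(np.arctan2(d[1],d[0])),np.linalg.norm(d))
d=np.mean(ol,0)-np.mean(orr,0); print(np.degrees(np.arctan2(-d[0],d[1])),np.linalg.norm(d),(np.mean(ol,0)+np.mean(orr,0))/2)
E
```

```text
ol [0.6159 0.0416] 7.000096764776523 0.08505172863666499
or [ 0.6443 -0.1634] 6.08926802481249 0.07956236732506268
il [ 0.6284 -0.0488] 6.919887997941561 0.08147482551624782
ir [ 0.6337 -0.0763] 7.817083282278293 0.07604643117010193
7.892134235726198 0.20698992425590565 [ 0.63008732 -0.06087239]
```

>>> jog_arm(commands=[[100,1.16,-3.8,0,-0.08],[100,1.16,-3.8,0,-0.08],[100,1.16,-3.8,0,-0.08],[100,1.16,-3.8,0,-0.08],[100,1.16,-3.8,0,-0.08],[100,1.16,-3.8,0,-0.08],[100,1.16,-3.8,0,-0.08],[100,1.16,-3.8,0,-0.08]])

```text
t: 2.93
tcp_pos: [0.4239, -0.0413, 0.2348]
tool_rot: [0.807, 0.59, 0.005, 0.009]
force: [0.8, 0.8, -0.0]
finger_gap: 1.002
```

>>> jog_arm(commands=[[100,0.8,-2.6,0,-0.03],[100,0,0,-3.5,0],[100,0,0,-3.5,0],[100,0,0,-3.5,0],[100,0,0,0,0]])

```text
t: 3.35
tcp_pos: [0.4431, -0.0818, 0.1306]
tool_rot: [0.82, 0.571, 0.011, 0.02]
force: [-1.0, 1.3, -0.3]
finger_gap: 0.998
```

>>> jog_arm(commands=[[100,-1.0,1.5,0,0.01],[100,0,0,0,0],[100,0,0,0,0]])

```text
t: 3.6
tcp_pos: [0.4342, -0.067, 0.131]
tool_rot: [0.817, 0.576, 0.01, 0.019]
force: [1.2, 0.1, 0.5]
finger_gap: 1.001
```

```bash
cat >> h.py <<'E'
from scipy.spatial.transform import Rotation as R
def st():
    s=manip.sense(); m=R.from_quat(s['tool_rot']).as_matrix()
    print('t',round(s['t'],2),'tcp',s['tcp_pos'].round(4),'jawyaw',np.degrees(np.arctan2(m[1,1],m[0,1])).round(1),'z',m[:,2].round(3),'F',s['force'].round(2),'M',s['ft_torque'].round(3),'gap',round(s['finger_gap'],3),'q',s['q'].round(2))
    return s
E
python3 - <<'E'
from h import *
st(); p=snapshot('top'); save(p,'t2.png')
E
```

```text
t 3.6 tcp [ 0.4342 -0.067   0.131 ] jawyaw -19.7 z [ 0.039 -0.019 -0.999] F [1.23 0.08 0.49] M [ 0.065  0.022 -0.016] gap 1.001 q [-0.41  0.45  2.01 -0.    0.64 -0.06]
```

>>> jog_arm(commands=[[100,-0.1,0,-2.5,0],[100,0,0,-2.5,0],[100,0,0,-2.5,0],[100,0,0,-2,0],[100,0,0,-1,0],[100,0,0,0,0]])

```text
t: 4.15
tcp_pos: [0.4465, -0.072, 0.033]
tool_rot: [0.816, 0.577, 0.019, 0.033]
force: [-0.6, 0.3, 0.7]
finger_gap: 1.003
```

```bash
python3 - <<'E'
from h import *
st()
E
```

```text
t 4.15 tcp [ 0.4465 -0.072   0.033 ] jawyaw -19.5 z [ 0.07  -0.032 -0.997] F [-0.63  0.34  0.71] M [-0.008  0.    -0.01 ] gap 1.003 q [-0.41  0.67  2.06 -0.01  0.33 -0.06]
```

>>> jog_arm(commands=[[100,-1.3,0.45,0,0],[100,-0.1,0,-0.9,0],[100,-0.1,0,-0.9,0],[100,-0.1,0,-0.6,0],[100,0,0,0,0]])

```text
t: 4.57
tcp_pos: [0.4384, -0.0709, 0.0136]
tool_rot: [0.815, 0.577, 0.024, 0.041]
force: [0.0, -0.4, 0.1]
finger_gap: 1.003
```

```bash
python3 - <<'E'
from h import *
st()
p=snapshot('scene'); c=p['image'][120:270,200:330,::-1]; cv2.imwrite('pics/c2.png',cv2.resize(c,None,fx=4,fy=4,interpolation=cv2.INTER_CUBIC))
E
```

```text
t 4.57 tcp [ 0.4384 -0.0709  0.0136] jawyaw -19.4 z [ 0.087 -0.04  -0.995] F [ 0.01 -0.4   0.11] M [0.016 0.084 0.048] gap 1.003 q [-0.41  0.72  2.1  -0.01  0.22 -0.07]
```

View pics/c2.png

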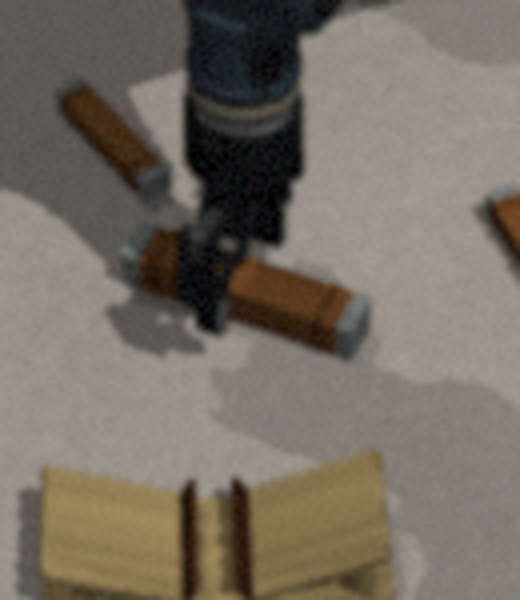

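>>> jog_arm(commands=[[100,-0.7,0.25,-0.5,0],[100,0,0,-0.4,0],[30,0,0,0,0],[30,0,0,0,0],[30,0,0,0,0],[30,0,0,0,0]], squeeze=50)

```text
t: 5.12
tcp_pos: [0.4355, -0.0701, 0.0066]
tool_rot: [0.815, 0.577, 0.026, 0.045]
force: [-2.5, 0.9, 3.3]
finger_gap: 0.455
```

```bash
python3 - <<'E'
from h import *
st()
E
```

```text
t 5.12 tcp [ 0.4355 -0.0701  0.0066] jawyaw -19.4 z [ 0.094 -0.043 -0.995] F [-2.47  0.87  3.25] M [0.109 0.685 0.066] gap 0.455 q [-0.41  0.74  2.12 -0.01  0.18 -0.07]
```

>>> jog_arm(commands=[[20,0,0,0,0],[20,0,0,0,0],[20,0,0,0,0]])

```text
t: 5.37
tcp_pos: [0.4349, -0.0698, 0.0076]
tool_rot: [0.815, 0.577, 0.026, 0.044]
force: [-1.3, -0.6, -2.7]
finger_gap: 0.402
```

```bash
python3 - <<'E'
from h import *
st()
E
```

```text
t 5.37 tcp [ 0.4349 -0.0698  0.0076] jawyaw -19.3 z [ 0.093 -0.043 -0.995] F [-1.29 -0.58 -2.71] M [-0.002  0.13  -0.012] gap 0.402 q [-0.41  0.73  2.12 -0.01  0.19 -0.07]
```

Gripped: the opening is 0.402, about 34 mm. Next I lift.

>>> jog_arm(commands=[[20,0,0,1.5,0],[20,0,0,2,0],[20,0,0,2,0],[20,0,0,2,0],[20,0,0,2,0],[20,0,0,1.5,0],[20,0,0,0,0],[20,0,0,0,0]])

```text
t: 6.03
tcp_pos: [0.4316, -0.0686, 0.1184]
tool_rot: [0.815, 0.578, 0.023, 0.04]
force: [0.1, -0.4, -4.8]
finger_gap: 0.398
```

```bash
python3 - <<'E'
from h import *
s=st(); a=np.array([.334,.943,0]); g=[0,0,-1]
print('moment about across-axis if +y heavy:', np.cross(a,g), 'proj', s['ft_torque']@np.cross(a,g))
p=snapshot('scene'); c=p['image'][120:270,200:330,::-1]; cv2.imwrite('pics/c3.png',cv2.resize(c,None,fx=4,fy=4,interpolation=cv2.INTER_CUBIC))
E
```

```text
t 6.03 tcp [ 0.4316 -0.0686  0.1184] jawyaw -19.3 z [ 0.083 -0.039 -0.996] F [ 0.07 -0.39 -4.78] M [-0.093  0.191 -0.014] gap 0.398 q [-0.41  0.46  2.06 -0.    0.52 -0.07]
moment about across-axis if +y heavy: [-0.943  0.334  0.   ] proj 0.151602706676182
```

View pics/c3.png

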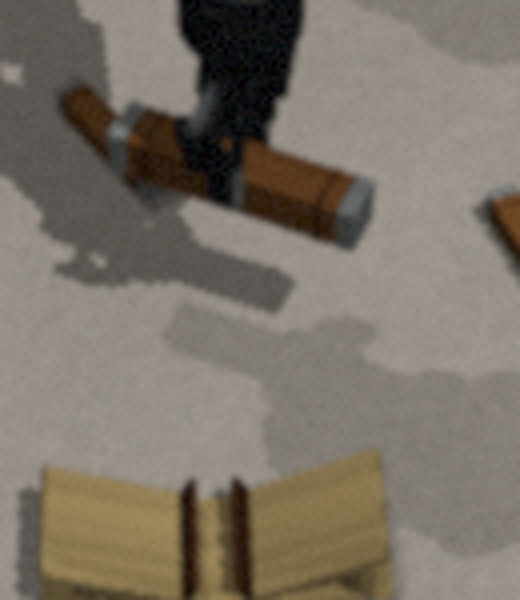

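The bar is held level, with caps at crop (120,145) and (355,210). The moment of +0.15 N m suggests the +y end is heavy. I'll ease the grip to 20 N to confirm it, and perhaps let the bar droop.

>>> jog_arm(commands=[[20,0,0,0,0],[20,0,0,0,0],[20,0,0,0,0],[20,0,0,0,0]], squeeze=20)

```text
t: 6.42
tcp_pos: [0.4291, -0.0677, 0.1144]
tool_rot: [0.815, 0.578, 0.02, 0.036]
force: [0.0, 0.9, -4.8]
finger_gap: 0.399
```

```bash
python3 - <<'E'
from h import *
v=np.array([-.943,.334,0])
s=st(); print(s['ft_torque']@v)
for i in range(5):
    p=snapshot('scene'); print(manip.sense()['ft_torque']@v)
c=p['image'][120:270,200:330,::-1]; cv2.imwrite('pics/c4.png',cv2.resize(c,None,fx=4,fy=4,interpolation=cv2.INTER_CUBIC))
E
```

```text
t 6.42 tcp [ 0.4291 -0.0677  0.1144] jawyaw -19.3 z [ 0.074 -0.035 -0.997] F [ 0.04  0.87 -4.76] M [-0.153  0.145 -0.044] gap 0.399 q [-0.41  0.47  2.07 -0.    0.52 -0.07]
0.1930711368562159
0.12807420142094772
0.14482983393136525
0.14824357342612782
0.11534158781514317
0.14039911648415707
```

View pics/c4.png

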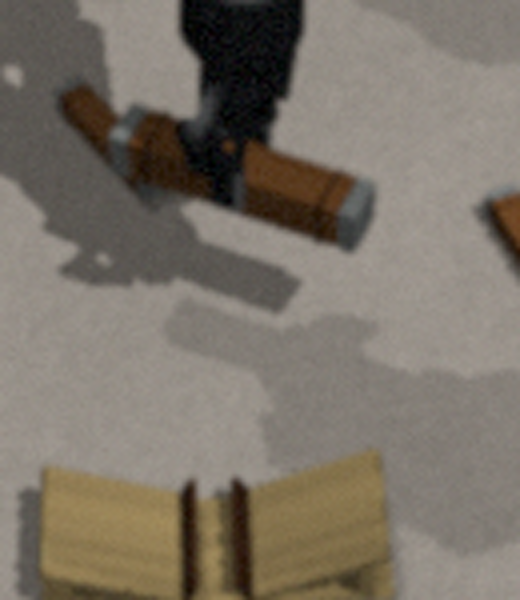

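The moment stays at +0.14 N m in every reading, so the +y end is heavy and must go down on slope_right, which faces inwards to +y. The bar doesn't droop by itself. I'll pre-tilt it by pressing its light half on the rest's left outer edge, with the heavy end in free air, and then carry it to the right slope.

>>> jog_arm(commands=[[20,2.3,1.7,0.2,0.06],[20,2.3,1.7,0.2,0.06],[20,2.3,1.7,0,0.06],[20,2.3,1.7,0,0.06],[20,2.3,1.7,0,0.06],[20,2.3,1.7,0,0.06],[20,2.3,1.7,0,0.06],[20,0,0,0,0]], squeeze=50)

```text
t: 7.33
tcp_pos: [0.5947, 0.0576, 0.1186]
tool_rot: [0.671, 0.741, 0.027, 0.031]
force: [1.3, -0.7, -3.5]
finger_gap: 0.394
```

```bash
python3 - <<'E'
from h import *
st()
E
```

```text
t 7.33 tcp [0.5947 0.0576 0.1186] jawyaw 5.7 z [ 0.081 -0.002 -0.997] F [ 1.33 -0.66 -3.5 ] M [-0.2   -0.021 -0.008] gap 0.394 q [-0.09  0.61  1.66  0.01  0.78 -0.2 ]
```

>>> jog_arm(commands=[[20,1.9,1.5,0,0.04],[20,0,0,-1.5,0],[20,0,0,-1.5,0],[20,0,0,-1,0],[20,0,0,0,0]])

```text
t: 7.75
tcp_pos: [0.6152, 0.0753, 0.0761]
tool_rot: [0.654, 0.756, 0.027, 0.031]
force: [-0.8, 0.1, -4.8]
finger_gap: 0.391
```

```bash
python3 - <<'E'
from h import *
st()
p=snapshot('scene'); c=p['image'][180:300,200:350,::-1]; cv2.imwrite('pics/c5.png',cv2.resize(c,None,fx=5,fy=5,interpolation=cv2.INTER_CUBIC))
for k in ['rest','slope_right','slope_left']: print(k,[(r['centre'].round(4) if hasattr(r['centre'],'round') else r['centre'],r['score']) for r in models.pinpoint(p,k)[:1]])
E
```

```text
t 7.75 tcp [0.6152 0.0753 0.0761] jawyaw 8.3 z [ 0.082  0.001 -0.997] F [-0.84  0.08 -4.78] M [-0.155  0.151  0.008] gap 0.391 q [-0.06  0.7   1.63  0.01  0.73 -0.21]
rest [([0.6364, -0.0905, 0.0135], 0.66)]
slope_right [([0.639, -0.0893, 0.0116], 0.82)]
slope_left [([0.6283, -0.0437, 0.012], 0.97)]
```

View pics/c5.png

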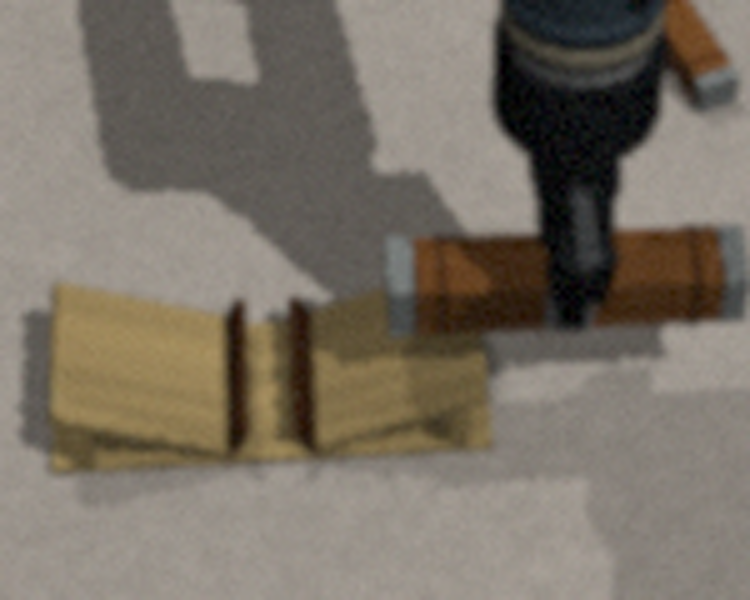

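>>> jog_arm(commands=[[20,0,0,-0.7,0],[20,0,0,-0.7,0],[20,0,0,-0.6,0],[20,0,0,-0.4,0]], squeeze=20)

```text
t: 8.28
tcp_pos: [0.62, 0.0742, 0.0572]
tool_rot: [0.654, 0.755, 0.032, 0.036]
force: [-0.6, 3.0, 2.2]
finger_gap: 0.393
```

```bash
python3 - <<'E'
from h import *
st()
E
```

```text
t 8.28 tcp [0.62   0.0742 0.0572] jawyaw 8.2 z [ 0.096  0.001 -0.995] F [-0.62  3.    2.16] M [-0.073 -0.014  0.12 ] gap 0.393 q [-0.06  0.73  1.63  0.01  0.68 -0.21]
```

Contact at about 0.058 m, as predicted. I press on to tilt the bar.

>>> jog_arm(commands=[[20,-0.1,0,-0.5,0],[20,-0.1,0,-0.5,0],[20,-0.1,0,-0.5,0]])

```text
t: 8.53
tcp_pos: [0.6214, 0.0773, 0.046]
tool_rot: [0.655, 0.754, 0.037, 0.039]
force: [-0.8, 5.1, 6.1]
finger_gap: 0.391
```

```bash
python3 - <<'E'
from h import *
st()
p=snapshot('scene'); c=p['image'][180:300,200:350,::-1]; cv2.imwrite('pics/c6.png',cv2.resize(c,None,fx=5,fy=5,interpolation=cv2.INTER_CUBIC))
E
```

```text
t 8.53 tcp [0.6214 0.0773 0.046 ] jawyaw 8.1 z [ 0.107  0.005 -0.994] F [-0.75  5.12  6.13] M [ 0.28   0.245 -0.002] gap 0.391 q [-0.06  0.75  1.64  0.02  0.64 -0.21]
```

View pics/c6.png

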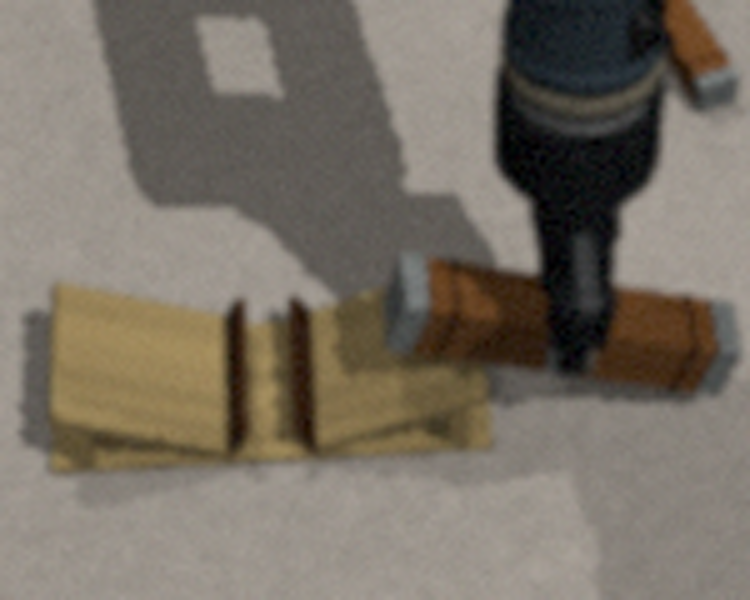

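The bar pivots in the grip; its lower edge runs from crop (390,350) to (690,390), about 17°. A little further.

>>> jog_arm(commands=[[20,-0.1,0,-0.5,0],[20,-0.1,0,-0.4,0],[20,0,0,0,0]])

```text
t: 8.83
tcp_pos: [0.6219, 0.0792, 0.0412]
tool_rot: [0.654, 0.754, 0.04, 0.042]
force: [-1.5, -0.4, -4.0]
finger_gap: 0.395
```

>>> jog_arm(commands=[[20,0,0,0,0],[20,0,0,0.8,0],[20,0,0.5,2,0],[20,0,0,2,0],[20,0,0,2,0],[20,0,0,2,0],[20,0,0,0,0]], squeeze=50)

```text
t: 9.42
tcp_pos: [0.6184, 0.0837, 0.129]
tool_rot: [0.654, 0.754, 0.037, 0.038]
force: [0.5, -0.6, -4.0]
finger_gap: 0.389
```

```bash
python3 - <<'E'
from h import *
st()
p=snapshot('scene'); c=p['image'][160:280,200:350,::-1]; cv2.imwrite('pics/c7.png',cv2.resize(c,None,fx=5,fy=5,interpolation=cv2.INTER_CUBIC))
for r in models.find_in(p,'beater')[:3]: print(r)
E
```

```text
t 9.42 tcp [0.6184 0.0837 0.129 ] jawyaw 8.2 z [ 0.105  0.005 -0.994] F [ 0.53 -0.57 -3.99] M [-0.172 -0.043 -0.012] gap 0.389 q [-0.05  0.62  1.61  0.01  0.81 -0.2 ]
{'centre': [0.3067, -0.1749, 0.023], 'score': 0.92}
{'centre': [0.6303, 0.0637, 0.1501], 'score': 0.59}
{'centre': [0.4248, 0.143, 0.0208], 'score': 0.55}
```

View pics/c7.png

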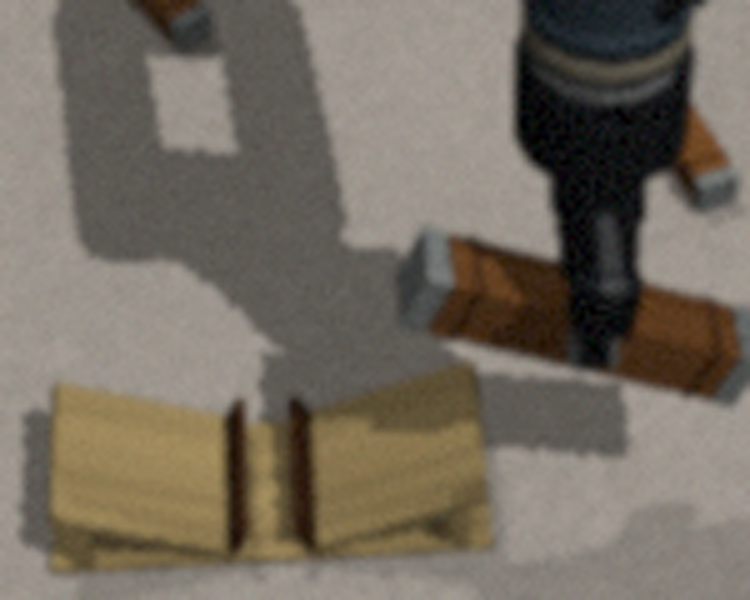

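The bar now tilts at about 23° with the heavy end (+y, right in the image) down. I move it over the right slope.

>>> jog_arm(commands=[[20,0.45,-3.5,0,0],[20,0.45,-3.5,0,0],[20,0.45,-3.5,0,0],[20,0.45,-3.5,0,0],[20,0.45,-3.5,0,0],[20,0.45,-3.5,0,0],[20,0.45,-3.5,0,0],[20,0,0,0,0]])

```text
t: 10.18
tcp_pos: [0.6378, -0.1673, 0.1088]
tool_rot: [0.652, 0.757, 0.029, 0.025]
force: [1.9, 1.0, -5.2]
finger_gap: 0.386
```

```bash
python3 - <<'E'
from h import *
st()
E
```

```text
t 10.18 tcp [ 0.6378 -0.1673  0.1088] jawyaw 8.6 z [ 0.075  0.012 -0.997] F [ 1.95  0.99 -5.18] M [-0.201 -0.102  0.02 ] gap 0.386 q [-0.45  0.7   1.5   0.06  0.89 -0.63]
```

>>> jog_arm(commands=[[20,1.0,0,-1.2,-0.005],[20,0,0,-1.2,0],[20,0,0,-1.0,0],[20,0,0,0,0]])

```text
t: 10.52
tcp_pos: [0.6431, -0.1701, 0.0651]
tool_rot: [0.657, 0.753, 0.027, 0.019]
force: [-0.3, 0.3, -4.8]
finger_gap: 0.389
```

```bash
python3 - <<'E'
from h import *
st()
p=snapshot('scene'); c=p['image'][180:300,190:340,::-1]; cv2.imwrite('pics/c8.png',cv2.resize(c,None,fx=5,fy=5,interpolation=cv2.INTER_CUBIC))
E
```

```text
t 10.52 tcp [ 0.6431 -0.1701  0.0651] jawyaw 7.8 z [ 0.065  0.015 -0.998] F [-0.34  0.28 -4.83] M [-0.141  0.066  0.022] gap 0.389 q [-0.45  0.77  1.49  0.06  0.83 -0.62]
```

View pics/c8.png

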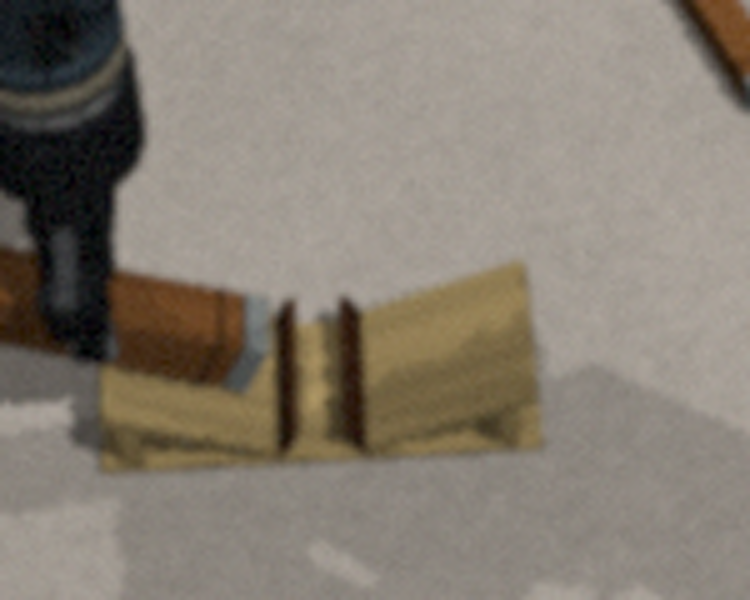

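The crop shows the bar's lower corner at (230,385), above the slope and about 12 mm short of the ledge (285,380), and about 5 mm too far back in x. I lower it, then push it inwards until it meets the ledge.

>>> jog_arm(commands=[[20,0.5,0.5,0,0.005],[20,0,0.2,-0.4,0],[20,0,0,-0.3,0],[20,0,0,0,0]], squeeze=30)

```text
t: 10.9
tcp_pos: [0.6476, -0.1587, 0.0579]
tool_rot: [0.653, 0.757, 0.027, 0.018]
force: [-0.4, -0.4, -4.0]
finger_gap: 0.389
```

```bash
python3 - <<'E'
from h import *
st()
E
```

```text
t 10.9 tcp [ 0.6476 -0.1587  0.0579] jawyaw 8.4 z [ 0.062  0.017 -0.998] F [-0.37 -0.4  -4.01] M [-0.148  0.006  0.001] gap 0.389 q [-0.43  0.78  1.49  0.06  0.83 -0.61]
```

>>> jog_arm(commands=[[20,0,0,-0.2,0],[20,0,0,-0.15,0]])

```text
t: 11.07
tcp_pos: [0.6481, -0.1584, 0.057]
tool_rot: [0.652, 0.757, 0.027, 0.019]
force: [-3.5, -1.1, 4.7]
finger_gap: 0.389
```

>>> jog_arm(commands=[[20,0,0,-0.2,0],[20,0,0,0,0]])

```text
t: 11.23
tcp_pos: [0.6482, -0.1584, 0.058]
tool_rot: [0.652, 0.758, 0.027, 0.02]
force: [1.0, 0.9, -4.1]
finger_gap: 0.389
```

>>> jog_arm(commands=[[20,-0.04,0.3,-0.15,0],[20,0,0,0,0]])

```text
t: 11.4
tcp_pos: [0.6485, -0.1554, 0.0574]
tool_rot: [0.652, 0.758, 0.027, 0.021]
force: [-1.0, 0.0, -4.1]
finger_gap: 0.384
```

>>> jog_arm(commands=[[20,-0.04,0.3,-0.15,0],[20,-0.04,0.3,-0.1,0]])

```text
t: 11.57
tcp_pos: [0.6499, -0.1536, 0.0567]
tool_rot: [0.65, 0.759, 0.025, 0.026]
force: [-3.6, -10.0, 5.1]
finger_gap: 0.394
```

Fy of -10 N shows that the bar is against the ledge. I look once before releasing.

>>> jog_arm(commands=[[20,0,0,0,0]], squeeze=20)

```text
t: 11.65
tcp_pos: [0.6501, -0.1542, 0.0569]
tool_rot: [0.65, 0.759, 0.025, 0.027]
force: [-0.4, -0.2, -4.8]
finger_gap: 0.384
```

```bash
python3 - <<'E'
from h import *
st()
p=snapshot('scene'); c=p['image'][180:300,190:340,::-1]; cv2.imwrite('pics/c9.png',cv2.resize(c,None,fx=5,fy=5,interpolation=cv2.INTER_CUBIC))
E
```

```text
t 11.65 tcp [ 0.6501 -0.1542  0.0569] jawyaw 8.9 z [ 0.073  0.004 -0.997] F [-0.45 -0.16 -4.82] M [-0.101  0.039  0.055] gap 0.384 q [-0.41  0.78  1.5   0.05  0.8  -0.6 ]
```

View pics/c9.png

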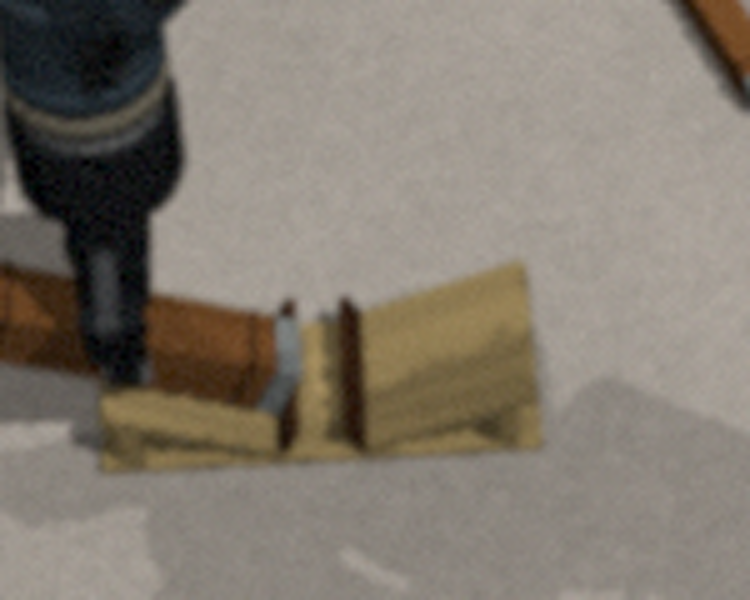

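The bar lies along the slope with its cap at the ledge (285,380) and is well centred across. Now I release.

>>> jog_arm(commands=[[42,0,0,0,0],[45,0,0,0,0],[50,0,0,0,0],[60,0,0,0,0],[80,0,0,0,0],[90,0,0,0,0],[90,0,0,0,0]])

```text
t: 12.28
tcp_pos: [0.6525, -0.1529, 0.0587]
tool_rot: [0.651, 0.758, 0.027, 0.028]
force: [-0.2, -0.2, 0.2]
finger_gap: 0.897
```

```bash
python3 - <<'E'
from h import *
st()
E
```

```text
t 12.28 tcp [ 0.6525 -0.1529  0.0587] jawyaw 8.8 z [ 0.078  0.005 -0.997] F [-0.19 -0.22  0.21] M [-0.028 -0.028  0.007] gap 0.897 q [-0.41  0.78  1.49  0.05  0.8  -0.6 ]
```

>>> jog_arm(commands=[[95,0,0,1,0],[100,0,0,2,0],[100,0,0,3,0],[100,0,0,3,0],[100,0,0,3,0],[100,0,0,3,0],[100,-3,0,2,0],[100,-3,0,0,0]])

```text
t: 12.95
tcp_pos: [0.594, -0.1525, 0.2383]
tool_rot: [0.65, 0.759, 0.028, 0.03]
force: [0.5, -0.2, -1.2]
finger_gap: 1.0
```

>>> jog_arm(commands=[[100,-3,0,0,0],[100,-3,0,0,0],[100,-2,0,0,0],[100,0,0,0,0],[100,0,0,0,0]])

```text
t: 13.37
tcp_pos: [0.5069, -0.1516, 0.2462]
tool_rot: [0.65, 0.759, 0.029, 0.034]
force: [0.2, -0.7, 0.6]
finger_gap: 1.0
```

```bash
python3 - <<'E'
from h import *
st()
p=snapshot('scene'); a=cv2.resize(p['image'][180:300,190:340,::-1],None,fx=3.2,fy=3.2,interpolation=cv2.INTER_CUBIC)
t=snapshot('top'); b=cv2.resize(t['image'][100:250,250:370,::-1],None,fx=2.56,fy=2.56,interpolation=cv2.INTER_CUBIC)
cv2.imwrite('pics/c10.png',np.hstack([a,cv2.convertScaleAbs(b,alpha=1.5)]))
for k in ['beater','batten','medallion','tool_jar']:
    for r in models.pinpoint(p,k)[:3]: print(k,np.round(r['centre'],3),round(r['score'],2))
E
```

```text
t 13.37 tcp [ 0.5069 -0.1516  0.2462] jawyaw 8.8 z [ 0.089 -0.    -0.996] F [ 0.18 -0.67  0.6 ] M [ 0.01   0.035 -0.003] gap 1.0 q [-0.53  0.35  1.72  0.05  1.   -0.71]
beater [ 0.649 -0.156  0.063] 0.95
beater [0.382 0.126 0.011] 0.74
beater [ 0.294 -0.179  0.011] 0.66
batten [ 0.442 -0.347 -0.   ] 0.71
batten [ 0.648 -0.154  0.065] 0.38
tool_jar [0.586 0.368 0.002] 0.79
```

View pics/c10.png

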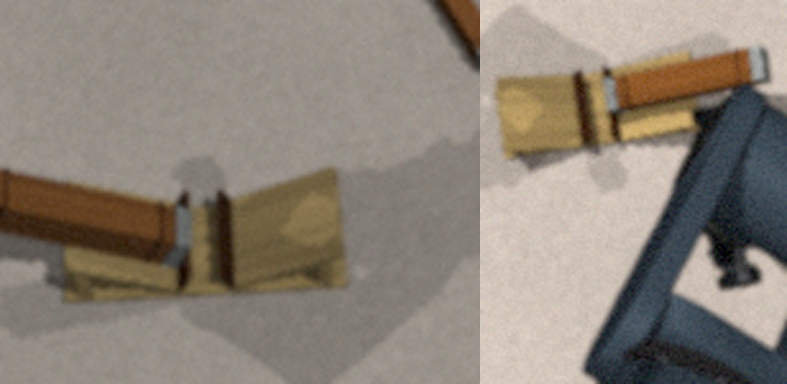

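The last picture shows the bar flat on the right slope, its lower cap at the ledge and its upper half overhanging. The network puts its middle at (0.649, -0.156, 0.063) and I expected (0.647, -0.159, 0.065). I hand the job in.

```bash
python3 - <<'E'
from h import *
print(workorder.sign_off())
E
```

```text
the job is handed in; nothing more can be done
None
```

The beater bar lies along the right slope of the rest with its heavy end down against the ledge. I handed the job in at about 13.5 s; no verdict was reported.

- **Heavy end:** I lifted the largest bar by its middle. The wrist moment held at about +0.14 N m, which made the +y end the heavy one. The bar did not droop by itself at a 20 N grip, so I had no independent check by eye at that point.
- **Placing:** I tilted the bar in the grip to about 23° by pressing its light half on the rest's left outer edge. I then laid it on the right slope, pushed it in until the ledge pushed back with about 10 N, and let go.
- **Last checks:** After release the bar stayed put. The network placed its middle at (0.649, -0.156, 0.063) m, within about 4 mm of the expected position, and the tool was well clear with the gripper open.
- **Other things on the bench:** The batten, the jar and both small look-alike bars were detected where they started. The network did not report the medallion in the last picture, but the arm never went near it after the first approach.
- **Tool tilt:** The tool drifted up to about 6° off vertical during the moves, with no visible effect on the result.

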